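# Open up the double guard doors of a crush tester

## Robot

A 6-joint arm with a two-finger parallel gripper is mounted at the origin on the work surface. World frame = base frame: x ahead of the robot, y to its left, z up, the work surface at z = 0. Lengths are in m, angles in degrees, forces in N, time in s.
With the tool pointing down it reaches from about 0.275 to 0.85 m from the base axis. Payload 5.2 kg.
Tool frame: the origin (TCP) lies midway between the tips of the shut fingers; the grasp point (between the pads) lies env.hold_point_z behind it (env.hold_point_z is the distance from the TCP to the grasp point, in m); y points along the fingers, x is the direction in which the jaws open and shut, and the axes are right-handed (so a half turn about y gives the same grasp; the last joint's range is limited). The gripper opens to 85 mm and grips with 20 to 120 N. Pads are 22 mm wide; open, the fingers measure 114 mm over their backs; the gripper's body (76 mm by 85 mm) begins 54 mm behind the grasp point. The pads swing forward as they close: fully open they stand 13 mm farther back than shut.
Start: joints at [-86.161, 14.817, 87.949, -0, 77.235, -11.62], TCP at [0.147, -0.53, 0.231] pointing down, gripper open.
Joint ranges: [-179.93, 179.93], [-52.35, 119.4], [10.71, 147.94], [-69.91, 249.91], [12.55, 155.21], [-178.61, 178.61]. Speed limits (degrees/s): [147.25, 147.25, 180, 180, 180, 180].

## Interface

Orientations are given as [roll, pitch, yaw] about the fixed x, y, z axes, in that order (R = Rz(yaw) Ry(pitch) Rx(roll)).
In Python, from plant import env gives the robot as it stands. Calls block until the motion is done:
- env.move_to(position, orientation): joint-space move of the TCP to a pose.
- env.line_to(position, max_speed=0.15, orientation=None, contact_N=None): straight line of the TCP; orientation=None keeps the orientation; max_speed is the mean speed in m/s. With contact_N (N) it stops when the force on the tool has changed by that much, and returns True; else False.
- env.movej(angles): joint-space move.
- env.open() and env.grab(): open the fingers fully, or close them until they stop; the grip force is fixed at half the most.
- env.dwell(seconds).
- env.solve_ik(position, orientation): joint angles nearest the present ones, or None.
- env.camera(name): name is "scene" or "top"; returns (picture, depth): 420x560x3 uint8, red, green, blue; 420x560 float32, m along the optical axis (not along the pixel's ray), 0 where there is no reading.
- env.camera_info(name): a dict with "intrinsics" (3x3 intrinsics, pixels), "position" and "rotation" of the camera in the world. Camera axes: x right, y up, looking along -z (the intrinsics and any distortion apply to the point x, -y, -z); pixel columns grow to the right and rows downward; lengths in m; the calibration is good to about 2 mm. A picture is of the moment at which its call begins. camera_info takes no time and is no camera call.
A pose or a line that the arm cannot do raises env.PlanningError and nothing moves.
- env.hand_in(): hands the job in, once; it reports no verdict.
Readings, each from a call of its own:
- env.current_time_s(): time.
- env.current_joints(): joint angles.
- env.current_qd(): joint speeds.
- env.current_joint_torque(): joint torques, N m.
- env.current_ee_pos(): TCP position.
- env.current_eef_rot(): TCP orientation.
- env.current_force(): force on the tool from outside, world axes, zero at the start.
- env.current_moment(): the same for the moment, N m.
- env.current_opening(): finger opening in m.
Only numpy, scipy, OpenCV 4.12 (cv2) and the standard library are available. Lean on these libraries where they do the work, as an engineer would, in place of code of your own. Each camera call takes 0.05 s, during which the arm holds its last target. There are 200 camera calls.

## Task

Open up the crush tester's double doors. First pull the active door (the one with the handle) out until it stands about square to the machine and let go of it; then take it afresh another way and fold it right back towards the side housing. Then draw the passive door's flush bolt fully up and leave it up, and fold the passive door right back too, without shifting or tipping the cans and the beaker that stand about.

Things in the scene. Friction and masses are not known exactly. Their poses are not given: they have to be found in the camera images.
- tester: Bench-top crush tester, fixed (place and yaw vary). Origin on the table midway between the door hinges; +x into the machine, +y to the robot's left, z up. Double doors close a bay between two housings 225 mm high (front faces at x = 3 mm, y = 165 to 305 and -165 to -305 mm). They are taller than the doors, so a hand cannot follow the handle right back: push the leaf on from its inner side.
- bay (a point): Point on the floor of the open-topped bay (30 mm above the table), 60 mm behind the hinge line (x = 60, y = 0 in the tester's frame). The bay is empty from the doors to x = 100 mm; then a low round platen (x = 150) with a can, a steel cylinder 60 mm across beside it (top at 80 mm) and two columns (x = 215, y = +-120), 130 mm high.
- active_door (a joint): Hinge of the active door, left seen from the robot (hinge at y = +150), with the handle. 0 shut, 1.57 square, stop at 2.45 rad; opens towards the robot, clockwise from above. Starts shut or ajar (up to 0.12). Light friction, stays where left. Aluminium leaf 150 mm wide, 34 to 160 mm high, 18 mm thick: outer face 3 mm, inner face 21 mm inwards of the hinge axis.
- active_strip (a point): Upper outer corner of the steel angle strip on the active door's free edge, 194 mm from the hinge, 167 mm above the table. The strip (68 mm wide) reaches 44 mm past the leaf, in front of and above the passive door's edge; while this door is shut it covers the bolt and blocks it and the passive door.
- active_handle (a point): Grip point on the active door's handle: an upright round steel bar, 14 mm thick, from 70 to 150 mm high, 95 mm from the hinge, its axis 45 mm out from the door's outer face. The point is on the bar's axis, 132 mm above the table.
- active_hinge (a point): Point on the active door's hinge axis at the height of the door's top edge (160 mm).
- passive_door (a joint): Hinge of the passive door, right seen from the robot (hinge at y = -150), no handle; same sizes as the active leaf. 0 shut, stop at 2.45 rad; opens towards the robot, anticlockwise from above. Held shut by its bolt. Once free it turns lightly and stays where left. Inner face 21 mm inwards of the hinge axis; draw it from its inner side, through the open bay.
- passive_hinge (a point): Point on the passive door's hinge axis at the height of the door's top edge (160 mm).
- bolt (a joint): Height of the flush bolt: 0 to 0.003 m down at the start (its foot is in the sill), 0.030 m fully up. Stiff: takes about 5 N to lift and stays where it is left. The foot is clear of the sill from 0.017 m.
- bolt_grip (a point): Grip point on the axis of the bolt's block, 17 mm below its top. Dark steel block, 28 mm across the door's thickness, 30 mm along the door, 40 mm high, top 157 mm above the table when down; in a 50 x 50 mm notch in the passive door's upper free corner, 125 mm from its hinge, proud of both faces by 5 mm. Moves with bolt and door.
- can_bay: Plain aluminium can, 66 mm across, 105 mm high, upright on the platen in the bay (top at 147 mm). Origin: centre of its underside. Bystander, not to be disturbed.
- can_left: Plain aluminium can, 66 mm across, 115 mm high, standing on the table to the left, clear of the door's swing. Origin: centre of its underside. Bystander.
- beaker: Glass beaker, 80 mm across, 100 mm high, standing on the table to the right, clear of the door's swing. Origin: centre of its underside. Bystander.

How it is judged:
By the outcome, as a careful person would: the job done as asked, in the order asked, and still so for the second after the job is handed in, with the robot touching nothing.
It also fails if it takes over 72 s, if anything falls off the work surface, if the arm or the gripper's body presses on something with over 40 N, if the wrist force passes 120 N, or if a joint passes its speed limit or range.

## Working session

There is one attempt and no reset: what is moved stays moved. The work goes in short steps, each a Python script; the robot and the scene stay as the last script left them, time stands still between calls to the robot, and variables do not carry over. Pictures are saved under pics/ and viewed, about 8 in all and at most 12, crops included, and the job is handed in when it is done.

```bash
ls; mkdir -p pics; python3 - <<'E'
from plant import env
import cv2,numpy as np
for n in("scene","top"):
    im,d=env.camera(n); cv2.imwrite(f"pics/{n}0.png",im[:,:,::-1]); np.save(f"pics/{n}0d.npy",d)
    i=env.camera_info(n);print(n,i)
print(env.hold_point_z,env.current_time_s(),env.current_ee_pos(),env.current_eef_rot())
E
```

```text
pics
scene {'intrinsics': array([[507.78037063,   0.        , 277.93174835],
       [  0.        , 507.78037063, 210.97646279],
       [  0.        ,   0.        ,   1.        ]]), 'position': array([ 1.51563987, -0.21774523,  1.17725622]), 'rotation': array([40.46906436,  0.83627292, 75.8481564 ])}
top {'intrinsics': array([[498.22944876,   0.        , 279.5524222 ],
       [  0.        , 498.22944876, 203.59877881],
       [  0.        ,   0.        ,   1.        ]]), 'position': array([ 0.48909732, -0.00838054,  1.57464459]), 'rotation': array([ 5.25179371e+00, -6.06245293e-02, -8.82977835e+01])}
0.0187 0.1 [ 0.14656499 -0.52960943  0.23055128] [-89.98091331   0.09363197 -74.54273954]
```

View pics/scene0.png

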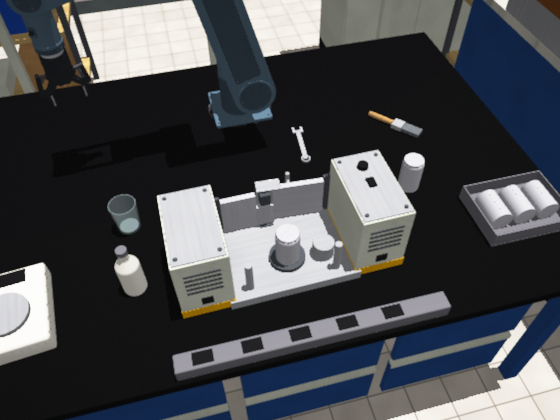

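View pics/top0.png

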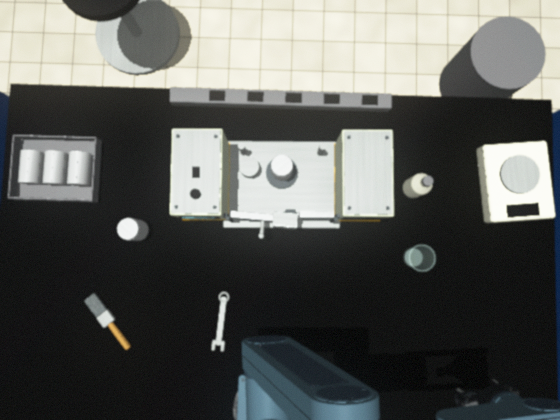

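The scene view shows the tester between two cream housings: left one at about (368,200) and right one at (195,250). The can in the bay is at (288,243), can_left at (411,172) and the beaker at (124,213). In the top view the doors run along row ~217, with the handle at (262,228), can_left at (130,229) and the beaker at (420,257).

```bash
cat > h.py <<'E'
from plant import env
import cv2,numpy as np
from scipy.spatial.transform import Rotation as R
def cloud(n,d):
    i=env.camera_info(n);K=np.array(i["intrinsics"]);v,u=np.mgrid[:d.shape[0],:d.shape[1]]
    p=np.stack([(u-K[0,2])/K[0,0]*d,-(v-K[1,2])/K[1,1]*d,-d],-1)
    return p@R.from_euler('xyz',i["rotation"],degrees=True).as_matrix().T+i["position"]
def snap(n,name,box=None,s=1):
    im,d=env.camera(n);b=im[:,:,::-1]
    if box: b=b[box[1]:box[3],box[0]:box[2]]
    cv2.imwrite(f"pics/{name}.png",cv2.resize(b,None,fx=s,fy=s,interpolation=cv2.INTER_CUBIC));return im,d
E
python3 - <<'E'
from h import *
d=np.load("pics/top0d.npy");P=cloud("top",d);ds=np.load("pics/scene0d.npy");S=cloud("scene",ds)
print("table z",np.median(P[300:340,20:60,2]),np.median(S[200:220,40:80,2]))
for n,P_ in(("top",P),("scene",S)):
    m=((abs(P_[...,2]-.225)<.012)&(P_[...,0]>.4)&(P_[...,0]<1)&(abs(P_[...,1])<.6)).astype(np.uint8)
    k,l,s,c=cv2.connectedComponentsWithStats(m)
    for j in range(1,k):
        if s[j,4]>500:
            q=P_[l==j]; r=cv2.minAreaRect(q[:,:2].astype(np.float32));print(n,s[j],q[:,2].mean(),r)
            b=cv2.boxPoints(r);print(b.round(4).tolist())
im=cv2.imread("pics/top0.png")
cv2.imwrite("pics/c1.png",cv2.resize(im[120:250,160:410],None,fx=3.2,fy=3.2,interpolation=cv2.INTER_CUBIC))
E
```

```text
table z 0.0007190639715363156 -0.0010614359795678707
top [ 170  128   53   88 4342] 0.22773476336414541 ((0.696202278137207, 0.22561213374137878), (0.24098113179206848, 0.14115823805332184), 1.3951860666275024)
[[0.5740000009536743, 0.29319998621940613], [0.5774999856948853, 0.15209999680519104], [0.8184000253677368, 0.15800000727176666], [0.8148999810218811, 0.29910001158714294]]
top [ 341  130   53   87 4405] 0.22723157646598768 ((0.7062914371490479, -0.24420961737632751), (0.23865504562854767, 0.1415119171142578), 1.6177246570587158)
[[0.5849999785423279, -0.1768999993801117], [0.5889999866485596, -0.3183000087738037], [0.8276000022888184, -0.311599999666214], [0.8235999941825867, -0.17010000348091125]]
scene [ 330  149   86   79 3803] 0.22558310982864493 ((0.6962581872940063, 0.2213120460510254), (0.24383817613124847, 0.14250284433364868), 1.0643210411071777)
[[0.5730000138282776, 0.29030001163482666], [0.5756999850273132, 0.1477999985218048], [0.8195000290870667, 0.15230000019073486], [0.8167999982833862, 0.2948000133037567]]
scene [ 156  184   73   89 4543] 0.22578679705566249 ((0.7082667946815491, -0.24788522720336914), (0.2435741424560547, 0.14002956449985504), 1.5553207397460938)
[[0.5845999717712402, -0.18119999766349792], [0.5884000062942505, -0.32120001316070557], [0.8319000005722046, -0.31459999084472656], [0.8281000256538391, -0.1746000051498413]]
```

View pics/c1.png

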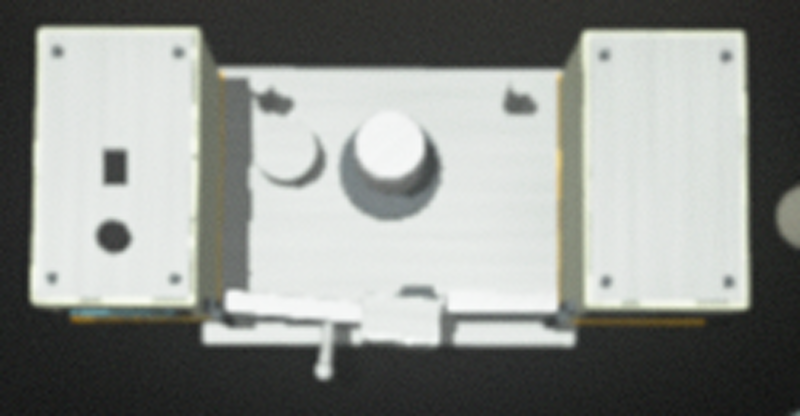

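The crop shows the active leaf at (230..360, ~305), slightly ajar. Its strip is at (400,320) and the handle knob at (323,372). The passive leaf is at (450..570, 300), with the hinges at the housing corners. Next I measure the door angle, handle and bystanders in the tester frame.

```bash
cat >> h.py <<'E'
YAW=1.35;O=np.array([.578,-.0142])
Rz=np.array([[np.cos(np.radians(YAW)),-np.sin(np.radians(YAW))],[np.sin(np.radians(YAW)),np.cos(np.radians(YAW))]])
def T2W(p): return np.r_[Rz@np.array(p[:2])+O,p[2]]
def W2T(P): return np.concatenate([(P[...,:2]-O)@Rz,P[...,2:]],-1)
def ori(yaw): return [-90,0,(yaw+YAW+180)%360-180]
E
python3 - <<'E'
from h import *
for n in("top","scene"):
    T=W2T(cloud(n,np.load(f"pics/{n}0d.npy")));x,y,z=T[...,0],T[...,1],T[...,2]
    for nm,a,b,z0,z1 in(("leafA",.04,.14,.152,.163),("leafP",-.14,-.07,.152,.163),("strip",-.06,.03,.160,.174)):
        q=T[(y>a)&(y<b)&(z>z0)&(z<z1)&(abs(x)<.05)&(x>-.035)]
        if len(q)<10: print(n,nm,len(q));continue
        f=np.polyfit(q[:,1],q[:,0],1);print(n,nm,len(q),q.mean(0).round(4),"slope",f[0].round(4),q.min(0).round(3),q.max(0).round(3))
    q=T[(x<-.035)&(x>-.09)&(y>0)&(y<.12)&(z>.13)&(z<.162)];print(n,"handle",len(q),q.mean(0) if len(q) else 0)
    for nm,a,b,c,e,h in(("canL",-.2,.1,.33,.6,.115),("beak",-.25,.1,-.6,-.33,.1),("canB",.1,.22,-.06,.1,.147)):
        q=T[(x>a)&(x<b)&(y>c)&(y<e)&(abs(z-h)<.008)];print(n,nm,len(q),np.median(q,0).round(3) if len(q) else 0)
E
```

```text
top leafA 182 [0.0078 0.0922 0.1591] slope 0.0803 [-0.003  0.043  0.153] [0.02  0.14  0.163]
top leafP 146 [ 0.0121 -0.1057  0.1589] slope -0.0128 [ 0.004 -0.14   0.153] [ 0.021 -0.071  0.163]
top strip 364 [-0.0021 -0.0101  0.1668] slope -0.044 [-0.025 -0.06   0.16 ] [0.026 0.028 0.174]
top handle 24 [-0.0469239   0.06037881  0.14560425]
top canL 351 [-0.029  0.451  0.116]
top beak 175 [-0.094 -0.411  0.1  ]
top canB 355 [0.155 0.004 0.147]
scene leafA 205 [0.0089 0.0894 0.1577] slope 0.0766 [-0.005  0.04   0.152] [0.023 0.139 0.163]
scene leafP 165 [ 0.0147 -0.1053  0.1578] slope -0.0142 [ 0.001 -0.139  0.152] [ 0.024 -0.071  0.163]
scene strip 283 [-0.003  -0.0128  0.1654] slope 0.0476 [-0.028 -0.047  0.16 ] [0.028 0.027 0.171]
scene handle 33 [-0.04708112  0.05506493  0.14240821]
scene canL 241 [-0.03   0.447  0.113]
scene beak 161 [-0.111 -0.418  0.097]
scene canB 368 [ 0.158 -0.002  0.146]
```

```bash
cat >> h.py <<'E'
def door(th,r,off,side):
    """point at radius r, off outward of hinge axis; side +1 active, -1 passive; tester frame"""
    s,c=np.sin(th),np.cos(th)
    return np.array([-s*r-c*off, side*(.150-c*r+s*off)])
def P(xy,z): return T2W([*xy,z])
E
python3 - <<'E'
from h import *
for y0 in(-90,90):
    for th in(.08,.8,1.57): 
        j=env.solve_ik(P(door(th,.095,.042,1),.113),ori(y0-np.degrees(th)));print("handle",y0,th,None if j is None else np.round(j,0))
for y0 in(-90,90):
    for th in(1.4,2.45):
        j=env.solve_ik(P(door(th,.11,-.021-.012,1),.105),ori(y0-np.degrees(th)));print("pushA",y0,th,None if j is None else np.round(j,0))
for y0 in(0,180):
    j=env.solve_ik(P((.012,-.025),.121),ori(y0));print("bolt",y0,None if j is None else np.round(j,0))
for y0 in(-90,90):
    for th in(0,1.2,2.45):
        j=env.solve_ik(P(door(th,.08,-.021-.012,-1),.122),ori(y0+np.degrees(th)));print("pushP",y0,th,None if j is None else np.round(j,0))
E
```

```text
handle -90 0.08 [ -7.  19. 100.  -0.  61.  86.]
handle -90 0.8 [ -2.  15. 106.  -0.  59. 133.]
handle -90 1.57 [   8.   17.  103.   -0.   60. -174.]
handle 90 0.08 [ -7.  19. 100.   0.  61. -94.]
handle 90 0.8 [ -2.  15. 106.   0.  59. -47.]
handle 90 1.57 [  8.  17. 103.   0.  60.   6.]
pushA -90 1.4 [ -3.  15. 107.  -0.  58. 165.]
pushA -90 2.45 [  10.   18.  102.   -0.   59. -121.]
pushA 90 1.4 [ -3.  15. 107.   0.  58. -15.]
pushA 90 2.45 [ 10.  18. 102.   0.  59.  59.]
bolt 0 [-15.  24.  90.   0.  65. -16.]
bolt 180 [-15.  24.  90.  -0.  65. 164.]
pushP -90 0 [-18.  27.  86.  -0.  67.  71.]
pushP -90 1.2 [-24.  18. 100.   0.  62.  -4.]
pushP -90 2.45 [-34.  20.  97.  -0.  63. -86.]
pushP 90 0 [ -18.   27.   86.   -0.   67. -109.]
pushP 90 1.2 [-24.  18. 100.  -0.  62. 176.]
pushP 90 2.45 [-34.  20.  97.  -0.  63.  94.]
```

```bash
python3 - <<'E'
from h import *
th=.08;o=ori(90-np.degrees(th));c=door(th,.095,.042,1)
env.open();env.move_to(P(c,.26),o)
print(env.line_to(P(c,.113),.12,contact_N=8),env.current_ee_pos(),env.current_time_s())
f0=env.current_force();env.grab();print(env.current_opening(),env.current_force()-f0,env.current_time_s())
snap("top","t1",(160,120,410,250),3.2)
E
```

```text
False [0.5277674  0.04319901 0.1137219 ] 4.1417
0.012582585776760311 [0.16492724 2.41546275 1.69933758] 4.8
```

View pics/t1.png

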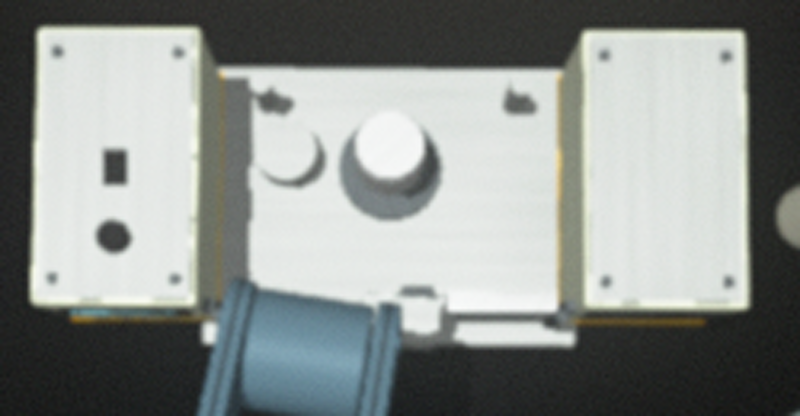

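The picture shows the gripper over the handle, hiding it at about (300,340), with the strip visible at (420,310). An opening of 12.6 mm matches the bar, so I pull the door through the arc.

```bash
python3 - <<'E'
from h import *
f0=env.current_force()
for th in np.linspace(.08,1.60,9)[1:]:
    env.line_to(P(door(th,.095,.042,1),.113),.10,orientation=ori(90-np.degrees(th)))
    print(round(th,2),(env.current_force()-f0).round(1),round(env.current_opening(),4))
env.open();c=door(1.6,.095,.042,1)
env.line_to(P(c,.25),.15);print(env.current_time_s())
im,d=snap("top","t2",(130,120,410,270),2.8)
T=W2T(cloud("top",d));x,y,z=T[...,0],T[...,1],T[...,2]
q=T[(x<-.02)&(x>-.22)&(y>.0)&(y<.3)&(z>.15)&(z<.175)];print(len(q),q.mean(0),cv2.minAreaRect(q[:,:2].astype(np.float32)))
E
```

```text
0.27 [-1.1 -1.6  0.3] 0.0127
0.46 [-2.  -0.9  2.3] 0.0123
0.65 [-3.9 -1.6  3.5] 0.0125
0.84 [-4.2 -1.   4.3] 0.0123
1.03 [-5.2 -1.2  5.3] 0.0127
1.22 [-6.2 -1.5  6.6] 0.0122
1.41 [-6.3  0.2  7.6] 0.0123
1.6 [-5.6  0.3  7.7] 0.0122
9.4167
589 [-0.12300951  0.14662641  0.16421092] ((-0.10624769330024719, 0.14756569266319275), (0.04059658572077751, 0.17208829522132874), 88.22042846679688)
```

View pics/t2.png

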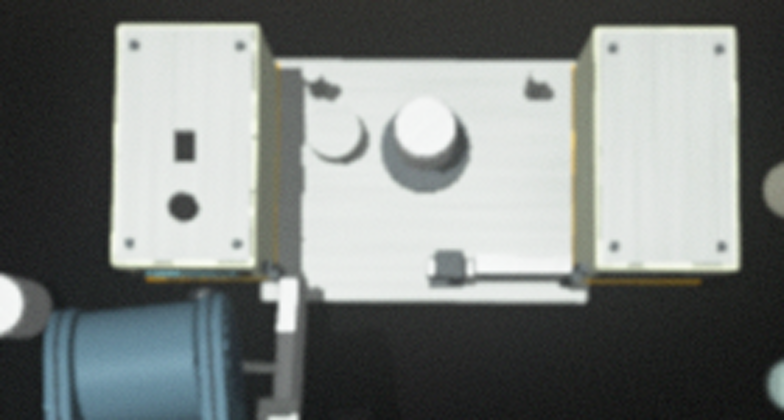

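The door is square: its leaf is at about (288,340) and the handle on the left at (258,368). The dark bolt block is exposed at (450,265). Next I push the leaf from its inner side with shut fingers.

```bash
python3 - <<'E'
from h import *
r,off,z=.11,-.033,.105
pose=lambda th:(P(door(th,r,off,1),z),ori(90-np.degrees(th)))
env.grab();p,o=pose(1.25)
env.move_to([*p[:2],.26],o);print(env.line_to(p,.15,contact_N=8),env.current_time_s())
f0=env.current_force()
for th in(1.5,1.75,2.0,2.2,2.35):
    p,o=pose(th);env.line_to(p,.10,orientation=o);print(th,(env.current_force()-f0).round(1))
for th in(2.40,2.44,2.48,2.52):
    p,o=pose(th);h=env.line_to(p,.03,orientation=o,contact_N=12);print(th,h,(env.current_force()-f0).round(1))
    if h:break
p,o=pose(2.2);env.line_to(p,.1,orientation=None)
env.line_to([*p[:2],.27],.2)
env.open();c=(.012,-.025);env.move_to(P(c,.27),ori(0))
print(env.current_time_s())
snap("scene","s3",(150,130,450,320),2.6)
im,d=snap("top","t3")
T=W2T(cloud("top",d));x,y,zz=T[...,0],T[...,1],T[...,2]
q=T[(x<.0)&(x>-.22)&(y>.12)&(y<.33)&(zz>.15)&(zz<.175)];print(len(q),q.mean(0),cv2.minAreaRect(q[:,:2].astype(np.float32)))
E
```

```text
False 12.025
1.5 [ 0.6  1.1 -0.5]
1.75 [ 0.5  1.6 -0.1]
2.0 [-0.6  1.3 -0.6]
2.2 [-0.1  1.4 -0. ]
2.35 [-0.   0.4 -0.6]
2.4 False [-4.6 -2.5 -0.7]
2.44 True [-0.7  1.2 -1.5]
17.8417
652 [-0.0799831   0.23436646  0.16385181] ((-0.054923124611377716, 0.2343774437904358), (0.07277627289295197, 0.19626867771148682), 43.18278884887695)
```

View pics/s3.png

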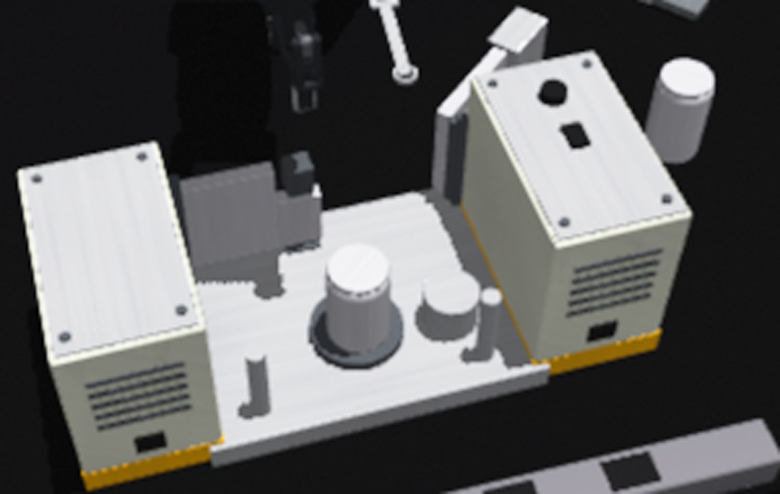

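The active door lies folded back against the left housing at (490,70), fitting about 2.45 rad, so at its stop. The dark bolt block stands in its notch at (298,172), and cans and beaker are undisturbed. Next I check the bolt position from depth, then grip and lift it.

```bash
python3 - <<'E'
from h import *
im,d=env.camera("scene");T=W2T(cloud("scene",d));x,y,z=T[...,0],T[...,1],T[...,2]
q=T[(x>-.02)&(x<.04)&(y>-.05)&(y<.005)&(z>.135)&(z<.17)];t=q[q[:,2]>.15]
print(len(q),len(t),t.mean(0),t.min(0),t.max(0))
top=t.mean(0)
c=np.array([.012,-.025])
if len(t)>8 and np.all(abs(top[:2]-c)<.006): c=(c+top[:2])/2
print(c)
env.line_to(P(c,.123),.15,contact_N=8);f0=env.current_force()
env.grab();print("open",env.current_opening(),(env.current_force()-f0).round(1),env.current_ee_pos(),env.current_time_s())
E
```

```text
137 97 [ 0.01511961 -0.02792557  0.15693355] [-0.00154285 -0.04223542  0.15046941] [ 0.02961632 -0.01287786  0.16229906]
[ 0.0135598  -0.02646279]
open 0.027553469305264176 [-7.7 -0.9  1.8] [ 0.59012015 -0.04036999  0.12266461] 19.6833
```

```bash
python3 - <<'E'
from h import *
p=np.array(env.current_ee_pos());f0=env.current_force()
for dz in(.012,.024,.029):
    env.line_to(p+[0,0,dz],.04);print(dz,(env.current_force()-f0).round(1))
print(env.line_to(p+[0,0,.036],.02,contact_N=15),env.current_ee_pos()[2]-p[2],(env.current_force()-f0).round(1),env.current_opening())
env.open();q=env.current_ee_pos();env.line_to([q[0],q[1],.29],.15);print(env.current_time_s())
im,d=snap("scene","s4",(190,160,340,280),4)
T=W2T(cloud("scene",d));x,y,z=T[...,0],T[...,1],T[...,2]
t=T[(x>-.02)&(x<.04)&(y>-.05)&(y<.005)&(z>.165)&(z<.21)];print(len(t),np.histogram(t[:,2],bins=np.arange(.165,.211,.005)))
E
```

```text
0.012 [ 4.3 -0.1  0.3]
0.024 [ 3.7 -0.2  0.6]
0.029 [ 4.8 -0.6 -1.8]
True 0.029004638102337513 [9.  1.1 0.5] 0.026967921691658906
22.7667
142 (array([17, 18, 13, 53, 41,  0,  0,  0,  0]), array([0.165, 0.17 , 0.175, 0.18 , 0.185, 0.19 , 0.195, 0.2  , 0.205,
       0.21 ]))
```

View pics/s4.png

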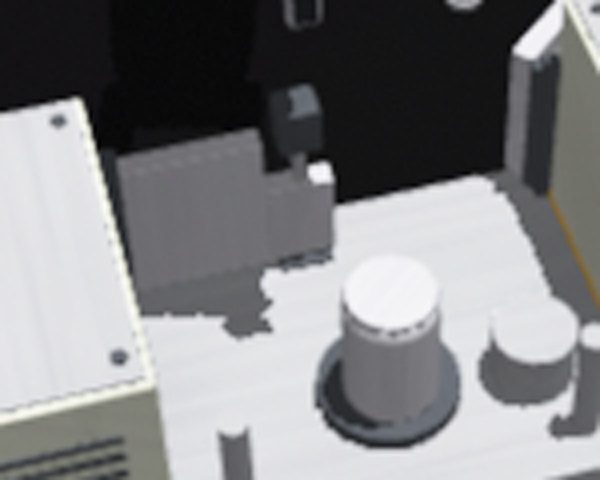

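The block stands well above the leaf at (297,115), on its rod, with the measured top about 0.186 m. The lift stopped at 29.0 mm, so I re-grip once to confirm it is at the end stop.

```bash
python3 - <<'E'
from h import *
q=np.array(env.current_ee_pos());q[2]=.151
env.line_to(q,.15,contact_N=8);env.grab();f0=env.current_force();print(env.current_opening())
for dz in(.001,.002,.003):
    h=env.line_to(q+[0,0,dz],.02,contact_N=25);print(dz,h,env.current_ee_pos()[2]-.151,(env.current_force()-f0).round(1))
    if h or env.current_force()[2]-f0[2]<-10: break
env.open();env.line_to([q[0],q[1],.29],.15);print(env.current_time_s())
im,d=env.camera("scene");T=W2T(cloud("scene",d));x,y,z=T[...,0],T[...,1],T[...,2]
t=T[(x>-.02)&(x<.04)&(y>-.05)&(y<.005)&(z>.165)&(z<.21)];print(len(t),np.histogram(t[:,2],bins=np.arange(.165,.211,.005))[0],np.percentile(t[:,2],90))
E
```

```text
0.027255255817180732
0.001 False 0.0008799461350653404 [ 2.3  0.9 -4.8]
0.002 False 0.0009825115558160513 [ 2.  -0.4 -9.4]
0.003 False 0.0010354097047545197 [  4.7  -0.1 -14.3]
26.8583
143 [17 15 17 51 43  0  0  0  0] 0.18727937177024573
```

The bolt is at its stop: z stalled while the force rose to 14 N. Next I swing the passive door from its inner side.

```bash
python3 - <<'E'
from h import *
r,off,z=.078,-.033,.126
pose=lambda th,off=off:(P(door(th,r,off,-1),z),ori(-90+np.degrees(th)))
env.grab();p,o=pose(0,-.052)
env.move_to([*p[:2],.29],o);print(env.line_to(p,.15,contact_N=8),env.current_ee_pos(),env.current_time_s())
f0=env.current_force()
for th in(0,.25,.5,.75,1.0,1.25,1.5,1.75,2.0,2.2,2.35):
    p,o=pose(th);env.line_to(p,.08,orientation=o);print(th,(env.current_force()-f0).round(1))
for th in(2.40,2.44,2.48,2.52,2.56):
    p,o=pose(th);h=env.line_to(p,.03,orientation=o,contact_N=12);print(th,h,(env.current_force()-f0).round(1))
    if h:break
p,o=pose(2.2);env.line_to(p,.1);env.line_to([*p[:2],.30],.2)
env.move_to([.40,-.05,.35],ori(0))
print(env.current_time_s())
im,d=snap("scene","s5",(90,130,450,330),2.2)
im,d=snap("top","t5",(100,110,450,300),2.2)
T=W2T(cloud("top",d));x,y,zz=T[...,0],T[...,1],T[...,2]
for s in(1,-1):
    q=T[(x<.0)&(x>-.25)&(s*y>.12)&(s*y<.33)&(zz>.152)&(zz<.164)];v=q.mean(0)[:2]-[0,s*.15];l=np.hypot(*v)
    print("door",s,len(q),"theta",np.arctan2(-v[0],-s*v[1])+np.arcsin(.012/l))
for nm,a,b,c,e,h in(("canL",-.2,.1,.33,.6,.115),("beak",-.25,.1,-.6,-.33,.1),("canB",.1,.22,-.06,.1,.147)):
    q=T[(x>a)&(x<b)&(y>c)&(y<e)&(abs(zz-h)<.008)];print(nm,len(q),np.median(q,0).round(3))
E
```

```text
False [ 0.63238645 -0.08513726  0.12709569] 30.275
0 [-0.2 -0.3  0.7]
0.25 [ 0.2 -0.3 -0. ]
0.5 [0.3 0.2 0.4]
0.75 [-0.1  0.4  0.5]
1.0 [ 0.6 -0.3  1. ]
1.25 [ 1.1  0.4 -0.5]
1.5 [ 0.   0.  -0.2]
1.75 [0.  0.2 0. ]
2.0 [-0.2  0.8  0.3]
2.2 [ 0.1 -0.1  0.4]
2.35 [0.5 0.1 0.6]
2.4 False [1.1 0.2 0.4]
2.44 True [-1.  -0.1  1.3]
37.4583
door 1 322 theta 2.4890487565421866
door -1 222 theta 2.428516519930666
canL 350 [-0.032  0.451  0.115]
beak 181 [-0.097 -0.411  0.099]
canB 337 [0.155 0.004 0.147]
```

View pics/s5.png

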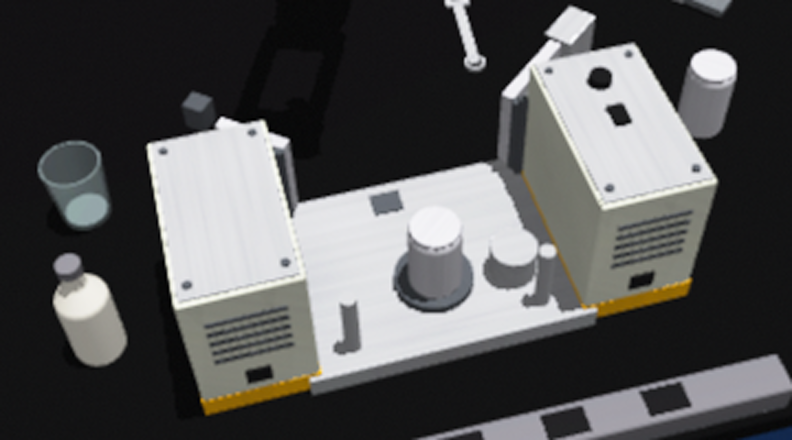

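View pics/t5.png

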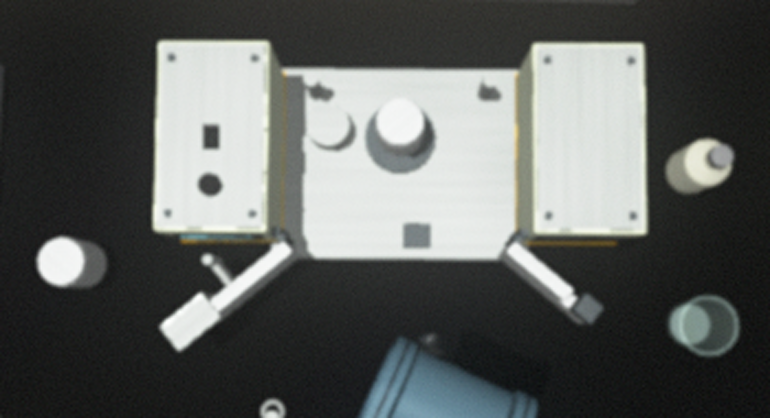

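Both doors are folded back: active at (225,300) and passive at (550,275) in the top view. The bolt block is still raised at (588,308) top and (198,110) scene. Cans and beaker are where they were, and the robot is clear, so I hand in.

```bash
python3 -c "
from plant import env
print(env.current_force().round(1) if hasattr(env.current_force(),'round') else env.current_force(), env.hand_in(), env.current_time_s())"
```

```text
the job is handed in; nothing more can be done
the job is handed in; nothing more can be done
```

The job is done and handed in, at about 37.5 s on the robot's clock. The last checks found no faults.

1. **Active door, first stage:** I gripped the handle, pulled the door out to about square and let go.
2. **Active door, second stage:** I pushed the leaf back from its inner side with shut fingers until contact at the stop. The last look measured about 2.49 rad, which is past the 2.45 stop and so is measurement error of a few hundredths.
3. **Bolt:** I lifted it 29 mm. That lift stopped on contact, so I gripped it again to be sure: it stalled about 1 mm higher with the force rising to 14 N, so it is at its end stop. Its top measured about 187 mm, and it was still up in the last pictures.
4. **Passive door:** I swung it from its inner side through the open bay until contact at the stop. It measured about 2.43 rad.
5. **Bystanders:** both cans and the beaker stand within 3 mm of where they started, which is measurement noise. The arm was clear of everything at hand-in.

The final command only printed the hand-in message, so I have no force or time reading from after that moment.

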